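# Index the swing arm of a laser marking station

## Robot

A 7-joint arm with a two-finger parallel gripper is mounted at the origin on the work surface. World frame = base frame: x ahead of the robot, y to its left, z up, the work surface at z = 0. Lengths are in m, angles in rad, forces in N, time in s.
With the tool pointing down it reaches from about 0.35 to 0.775 m from the base axis. Payload 3.1 kg.
Tool frame: the origin (TCP) lies at the very end of the fingers, on their centre line; the grasp point (between the pads) lies 19 mm behind it; x points along the fingers, y is the direction in which the jaws open and shut, and the axes are right-handed (so a half turn about x gives the same grasp; the last joint's range is limited). The gripper opens to 85 mm and grips with 20 to 120 N. Pads are 22 mm wide; open, the fingers measure 114 mm over their backs; the gripper's body (76 mm by 85 mm) begins 54 mm behind the grasp point. The pads swing forward as they close: fully open they stand 13 mm farther back than shut.
Start: joints at [-1.327, 0.311, 0.014, 1.512, -0.004, 1.319, -0.027], TCP at [0.155, 0.528, 0.231] pointing down, gripper open.
Joint ranges: [-2.7, 2.7], [-0.3, 1.91], [-1.27, 1.3], [0.12, 2.57], [-1.44, 4.58], [0.2, 2.03], [-3.05, 3.05]. Speed limits (rad/s): [2.79, 2.79, 3.14, 3.14, 3.14, 3.14, 3.14].

## Interface

Orientations are given as a unit quaternion [x, y, z, w].
In Python, from station import observe, optics, job gives the robot as it stands.
- The arm moves only by the tool play_rows, never from a script. Its argument "rows" is a list that holds one entry, the list of rows, each a list of 7 numbers: the shift along the world's x, y, z in mm, then the turn, a rotation vector about the world's x, y, z in degrees, then the opening, from 0 (shut) to 1 (fully open). A call has exactly 10 rows; each row shifts and turns the commanded pose from where the row before left it; what a row does not reach is not made up. A row lasts 1/12 s, in which the tool goes at most 41.7 mm and 7.16 degrees, less where a joint would pass 70% of its speed; a pose out of reach is approached as far as the arm can. A call is refused whole if a number of a shift passes 41.7 or a number of a turn 7.16, either way. A call with a gripper value outside its range is refused whole. The fingers move at their own pace and stop on an object; the grip force is fixed at half the most. Time passes only in rows, so rows that do not move let the fingers close, or fill a call up. It gives the time, the measured TCP pose, the force and the opening at its end, in the units of the state.
- observe(): the state, without advancing time (a new reading comes with each control period).
- optics.grab_frame(name): name is "side" or "top"; returns the picture (384x512x3 uint8, red, green, blue); there is no depth.
- optics.get_calibration(name): a dict with "intrinsics" (3x3 intrinsics, pixels), "R" (3x3) and "t" (3): a world point X has camera coordinates R X + t. Camera axes: x right, y down, z forward; pixel columns grow to the right and rows downward; lengths in m; the calibration is good to about 2 mm. A picture is of the moment at which its call begins. get_calibration takes no time and is no camera call.
- job.close_job(): hands the job in, once; it reports no verdict.
The state is a dict: "time": time; "joint_positions": joint angles; "qd": joint speeds; "joint_torque": joint torques, N m; "eef_pos": TCP position; "eef_rot": TCP orientation; "wrist_force": force on the tool from outside, world axes, zero at the start; "torque": the same for the moment, N m; "finger_gap": finger opening in m.
Only numpy, scipy, OpenCV 4.12 (cv2) and the standard library are available. Lean on these libraries where they do the work, as an engineer would, in place of code of your own. Each camera call takes 0.05 s, during which the arm holds its last target. There are 200 camera calls.

## Task

The loaded nest of the marking station's swing arm stands in the middle, load hole. Hook a fingertip under the pull ring and lift the spring index pin clear of the index plate, swing the arm one hole so that the nest comes under the laser marking head (the big boxy head on the square column, not the code reader on the thin post), and let the ring go so that the pin drops fully home in that hole. Grasp nothing: leave the workpiece standing in the nest and the other things where they are.

Things in the scene. Friction and masses are not known exactly. Their poses are not given: they have to be found in the camera images.
- station: aluminium bed plate, 340 x 700 x 15 mm, fixed. Origin on the vertical pivot axis of the swing arm, at table height; its y axis runs from the ring side to the laser side. On the ring side a steel index plate, a sector with its top at z = 45 mm, has five bushed holes on an arc of 150 mm radius about the pivot, 20 degrees (0.349 rad) apart; the middle one lies straight towards -y
- ring_centre (a point): centre of the steel pull ring welded on the index pin: 46 mm inside, bar 6 mm thick. It stands across the arm, leaning 30 degrees from upright towards the pivot, so that a finger slanting down towards the pivot passes through. Pin home: centre at z = 131.5 mm, 137 mm from the pivot axis, 64 mm above the arm. Axes: x across the arm, y along it from ring to nest, z up
- index_pin (a joint): height of the spring index pin in m: 0 fully home, 0.020 at its upper stop. 10 mm thick, round nose, 10 mm deep in its 12 mm hole when home, so lift it 11 to 18 mm to clear the plate. The spring needs about 8 N at 0 and 11 N at 12 mm. Let down between holes, it rides on the plate (reading 10 mm) and snaps into any hole it comes over
- swing_arm (a joint): angle of the swing arm about the pivot in rad, 0 in the middle (load) hole, positive anticlockwise from above; holes at 0, +-0.349 and +-0.698. Drags with about 1 N at the ring and stays where it is left. The arm is a dark steel bar 36 mm wide, top at z = 67 mm, with the ring at one end and the nest at the other
- nest_centre (a point): middle of the top face of the nest, an aluminium block 46 mm square on the arm's other end, 200 mm from the pivot, top at z = 89 mm, with one bore that holds the workpiece
- laser_spot (a point): the marking spot below the laser head's lens, 113 mm above the table, 200 mm from the pivot. The head is a white box 100 x 125 x 105 mm with a black round lens below (underside at z = 199 mm), on a blue body and a white square column. It stands over the nest's place in one of the two holes next to the middle one, on either side
- reader_spot (a point): the spot below the code reader, a small black camera with a round ring light (80 mm) on a thin round post, over the nest's place in the hole on the other side of the middle
- workpiece: turned steel cutter blank, 12 mm thick, 48 mm tall, standing loosely in the nest's bore, which is 22 mm deep; origin at the centre of its foot, z up along it
- spare_blank: a second such blank, standing on the bed plate beside the arm
- oil_bottle: white plastic bottle, 42 mm thick, 85 mm tall, standing on the bed plate beside the arm; origin under its foot
- hex_key: hex key, 90 mm long, lying on the bed plate
- screwdriver: screwdriver lying on the table to the right
- tin: metal tin, 68 mm thick, 55 mm tall, on the table beyond the bed plate's right corner; origin under its foot
- caliper: caliper, 190 mm long, lying on the table to the right
- tray: yellow hole tray, 200 x 150 mm, with a block of blanks standing up to 48 mm above the table, fixed, on the right

How it is judged:
By the outcome, as a careful person would: the job done as asked, in the order asked, and still so for the second after the job is handed in, with the robot touching nothing.
It also fails if it takes over 45 s, if anything falls off the work surface, if the arm or the gripper's body presses on something with over 40 N, if the wrist force passes 120 N, or if a joint passes its speed limit or range.

## Working session

There is one attempt and no reset: what is moved stays moved. The work goes in short steps, Python scripts to look and compute and a tool call to move; the robot and the scene stay as the last step left them, time stands still between calls to the robot, and variables do not carry over. Pictures are saved under pics/ and viewed, on a budget of 10 in all, crops included, one or two more only if the job needs it, and the job is handed in when it is done.

Besides the shell and the picture viewer there is one more tool, called after "Call:" by a JSON object that holds its "api" and its "payload". play_rows: Moves the arm, as the interface text tells. Its arguments: {"type":"object","properties":{"rows":{"type":"array","items":{"type":"array","items":{"type":"array","items":{"type":"number"}}}}},"required":["rows"]}

```bash
mkdir -p pics
python3 - <<'E'
from station import observe, optics
import cv2
s=observe()
print({k:s[k] for k in('time','eef_pos','eef_rot','wrist_force','finger_gap')})
for n in('side','top'):
    c=optics.get_calibration(n);print(n,c)
    cv2.imwrite(f'pics/{n}0.png',cv2.cvtColor(optics.grab_frame(n),cv2.COLOR_RGB2BGR))
E
python3 -c "
import cv2,numpy as np
a=[cv2.imread(f'pics/{n}0.png') for n in('side','top')]
for n,i in zip(('s','t'),a): cv2.imwrite(f'pics/{n}big.png',cv2.resize(i,(800,600),interpolation=cv2.INTER_CUBIC))"
```

```text
{'time': 0.0, 'eef_pos': array([0.15482312, 0.52700317, 0.23021949]), 'eef_rot': array([ 0.09983495,  0.69999251, -0.10149333,  0.6998161 ]), 'wrist_force': array([ 0.29729602, -0.64084245, -0.06356127]), 'finger_gap': 0.08563583778080636}
side {'intrinsics': array([[387.20560279,   0.        , 253.13587762],
       [  0.        , 387.20560279, 191.33559875],
       [  0.        ,   0.        ,   1.        ]]), 'R': array([[-0.87127045,  0.49060245, -0.01403722],
       [ 0.40559695,  0.70361361, -0.58345437],
       [-0.27636736, -0.51404001, -0.8120246 ]]), 't': array([ 0.49786092, -0.0846868 ,  1.27991264])}
top {'intrinsics': array([[363.41436203,   0.        , 257.85320902],
       [  0.        , 363.41436203, 189.30409278],
       [  0.        ,   0.        ,   1.        ]]), 'R': array([[ 0.02369267, -0.99933536, -0.0277037 ],
       [-0.99702436, -0.02158636, -0.07400302],
       [ 0.07335582,  0.02937459, -0.99687314]]), 't': array([-0.09285827,  0.50975053,  0.97440877])}
```

View pics/sbig.png

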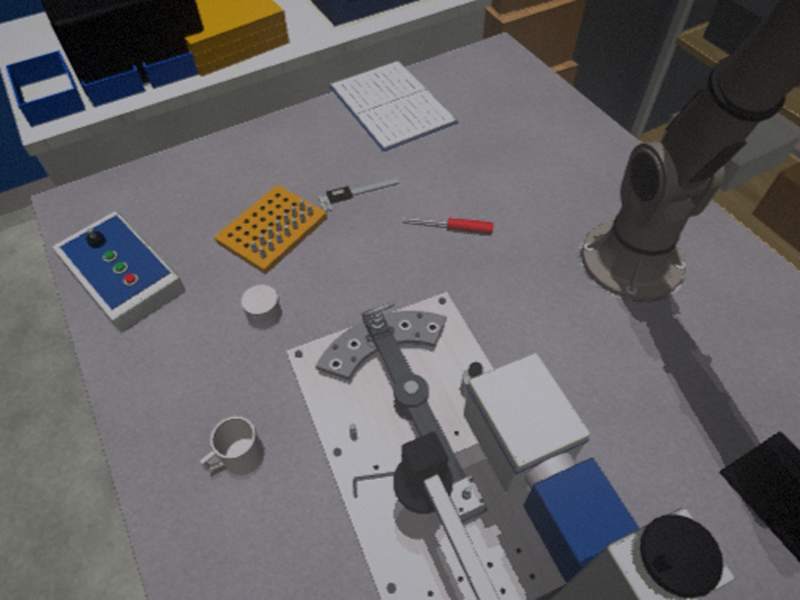

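View pics/tbig.png

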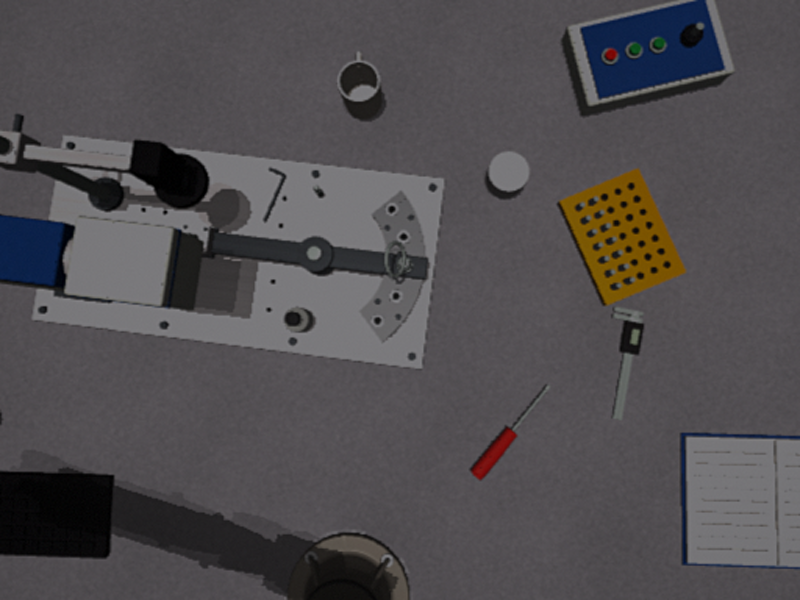

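The side picture (800 px wide) shows the ring at about (376,320), the pivot at (411,388), the nest at (467,495), the white laser head at (525,410) on the robot's side and the black reader on the far side. In the top picture the ring is at (400,262), the pivot at (317,254) and the laser head at (120,262).

```bash
cat > h.py <<'E'
import numpy as np, cv2
from station import observe, optics
from scipy.spatial.transform import Rotation as Ro
def ray(n,uv):
    c=optics.get_calibration(n);d=c['R'].T@np.linalg.solve(c['intrinsics'],[uv[0],uv[1],1]);return -c['R'].T@c['t'],d
def plane(n,uv,z):
    o,d=ray(n,uv);return o+d*(z-o[2])/d[2]
def proj(n,X):
    c=optics.get_calibration(n);p=c['intrinsics']@(c['R']@np.asarray(X)+c['t']);return p[:2]/p[2]
def tri(a,b):
    (o,d),(p,e)=ray('side',a),ray('top',b)
    k=np.linalg.lstsq(np.c_[d,-e],p-o,rcond=None)[0];A=o+k[0]*d;B=p+k[1]*e;return (A+B)/2,np.linalg.norm(A-B)
E
python3 - <<'E'
from h import *
f=.64
S=lambda u,v:(u*f,v*f)
for n,a,b in(('pivot',(411,386),(317,253)),('ring',(376,318),(400,260)),('bot/side',(447,296),(422,368)),('cornB',(290,352),(443,179))):
    print(n,tri(S(*a),S(*b)))
p=plane('top',S(317,253),.08);print('piv top',p, 'side',plane('side',S(411,386),.08))
c1=plane('top',S(422,368),.015);c2=plane('top',S(443,179),.015);c3=plane('top',S(66,136),.015);c4=plane('top',S(33,319),.015);print(c1,c2,c3,c4)
# holes of plate z=.045
for h in((392,209),(404,236),(396,296),(378,321)):print('hole',plane('top',S(*h),.045))
for h in((-0,0)),:pass
print('head corners z.304',[plane('top',S(*h),.304) for h in((80,218),(180,226),(170,306),(66,295))])
print('headside',[plane('side',S(*h),.304) for h in((467,385),(537,356),(588,433),(520,470))])
print(Ro.from_quat(observe()['eef_rot']).as_matrix())
E
```

```text
pivot (array([0.57522776, 0.06161508, 0.07565055]), np.float64(0.0008851382212785307))
ring (array([ 0.56495379, -0.07806861,  0.09463127]), np.float64(0.0021816128156720935))
bot/side (array([ 0.38534217, -0.1170703 , -0.00801534]), np.float64(0.0014133527396199758))
cornB (array([ 0.7214594 , -0.14655273,  0.00759107]), np.float64(0.0044244406176875755))
piv top [0.5749604  0.06057107 0.08      ] side [0.57602663 0.06380466 0.08      ]
[ 0.3871359  -0.11729916  0.015     ] [ 0.72129463 -0.14747671  0.015     ] [0.79011281 0.53882564 0.015     ] [0.45628912 0.57574306 0.015     ]
hole [ 0.65886228 -0.05980457  0.045     ]
hole [ 0.6123529 -0.0815414  0.045    ]
hole [ 0.50909356 -0.07037331  0.045     ]
hole [ 0.46595252 -0.04089222  0.045     ]
head corners z.304 [array([0.58109935, 0.32412072, 0.304     ]), array([0.57313698, 0.19470953, 0.304     ]), array([0.47149319, 0.20200016, 0.304     ]), array([0.48244023, 0.335534  , 0.304     ])]
headside [array([0.57331281, 0.1981439 , 0.304     ]), array([0.47005475, 0.20815722, 0.304     ]), array([0.48212685, 0.32521065, 0.304     ]), array([0.58073926, 0.32179938, 0.304     ])]
[[-4.91282718e-04  2.81834469e-01  9.59462918e-01]
 [-2.01578346e-03  9.59460805e-01 -2.81834881e-01]
 [-9.99997848e-01 -2.07253009e-03  9.67507512e-05]]
```

```bash
python3 -c "
import cv2
a=cv2.imread('pics/side0.png')[175:255,205:325]; b=cv2.imread('pics/top0.png')[110:240,190:290]
a=cv2.resize(a,(780,520),interpolation=2)
import numpy as np
b=cv2.resize(b,(400,520),interpolation=2)
cv2.imwrite('pics/c.png',cv2.convertScaleAbs(cv2.resize(np.hstack([a[:, :400],b]),(800,520)),alpha=1.5))"
```

```text
(no output)
```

View pics/c.png

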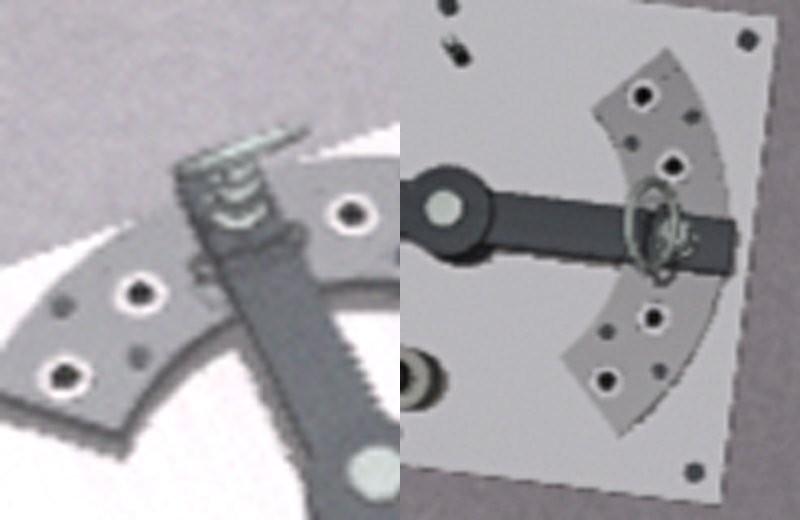

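The crop shows the ring edge-on in the side view (crop (244,148)) and as an ellipse in the top view (crop (654,230)). The four free index holes are clear.

Run:
```python
from h import *
r,e=tri((205+244/6.5,175+148/6.5),(190+254/4,110+230/4));print('ring',r,e)
t=[plane('top',(190+u/4,110+v/4),.045)[:2] for u,v in((243,96),(273,166),(253,318),(206,380))]
s=[plane('side',(205+u/6.5,175+v/6.5),.045)[:2] for u,v in((65,377),(140,293),(352,214))]
ang=np.radians([40,20,-20,-40]); L=np.c_[.15*np.sin(ang),-.15*np.cos(ang)]
def fit(L,W):
    a=L-L.mean(0);b=np.array(W)-np.mean(W,0);th=np.arctan2((a[:,0]*b[:,1]-a[:,1]*b[:,0]).sum(),(a*b).sum())
    R=np.array([[np.cos(th),-np.sin(th)],[np.sin(th),np.cos(th)]]);p=np.mean(W,0)-R@L.mean(0)
    print('pivot',p,'yaw',np.degrees(th),'res',np.abs(W-(L@R.T+p)).max());return R,p
fit(L[:3],s);R,p=fit(L,t)
for n,l in(('ring',(0,-.137)),('nest',(0,.2)),('laser+',(-.2*np.sin(.349),.2*np.cos(.349)))):print(n,p+R@l)
```

```text
ring [ 0.55894462 -0.07361468  0.124045  ] 0.00420277042792175
pivot [0.57729732 0.06677978] yaw -5.777193923107046 res 0.00019327824104568847
pivot [0.5745459 0.0647875] yaw -5.930519027008882 res 0.00037295703567985505
ring [ 0.56039074 -0.07147926]
nest [0.59521037 0.26371709]
laser+ [0.525939   0.25879103]
```

Call:
{"api": "play_rows", "payload": {"rows": [[[-3.4,-11.5,20,0,0,0,0],[-3.4,-11.5,20,0,0,0,0],[-3.4,-11.5,20,0,0,0,0],[-3.4,-11.5,20,0,0,0,0],[-3.4,-11.5,20,0,0,0,0],[-3.4,-11.5,20,0,0,0,0],[-3.4,-11.5,20,0,0,0,0],[-3.4,-11.5,20,0,0,0,0],[-3.4,-11.5,20,0,0,0,0],[-3.4,-11.5,20,0,0,0,0]]]}}

```text
time: 0.93
eef_pos: [0.1208, 0.4118, 0.4318]
eef_rot: [0.1, 0.7, -0.101, 0.7]
wrist_force: [0.0, 0.2, 0.2]
finger_gap: -0.0004
```

```bash
python3 -c "
import numpy as np
a=np.radians(73.6-5*np.arange(21));P=430*np.c_[np.cos(a),np.sin(a)];print(np.diff(P,axis=0).round(0).tolist())"
```

```text
[[35.0, -12.0], [34.0, -15.0], [33.0, -18.0], [31.0, -21.0], [29.0, -24.0], [27.0, -26.0], [25.0, -28.0], [22.0, -30.0], [19.0, -32.0], [17.0, -34.0], [14.0, -35.0], [10.0, -36.0], [7.0, -37.0], [4.0, -37.0], [1.0, -38.0], [-3.0, -37.0], [-6.0, -37.0], [-9.0, -36.0], [-12.0, -35.0], [-15.0, -34.0]]
```

Call:
{"api": "play_rows", "payload": {"rows": [[[35,-12,0,0,0,-4,0],[34,-15,0,0,0,-4,0],[33,-18,0,0,0,-4,0],[31,-21,0,0,0,-4,0],[29,-24,0,0,0,-4,0],[27,-26,0,0,0,-4,0],[25,-28,0,0,0,-4,0],[22,-30,0,0,0,-4,0],[19,-32,0,0,0,-4,0],[17,-34,0,0,0,-4,0]]]}}

```text
time: 1.77
eef_pos: [0.3938, 0.1712, 0.4306]
eef_rot: [0.335, 0.623, -0.335, 0.623]
wrist_force: [0.1, 0.9, -0.7]
finger_gap: 0.0
```

Call:
{"api": "play_rows", "payload": {"rows": [[[14,-35,0,0,0,-4,0],[10,-36,0,0,0,-4,0],[7,-37,0,0,0,-4,0],[4,-37,0,0,0,-4,0],[5,-37,0,0,0,-4,0],[5,-37,0,0,0,-4,0],[10,-36,0,0,0,-4,0],[10,-36,0,0,0,-4,0],[10,-36,0,0,0,-4,0],[10,-36,0,0,0,-4,0]]]}}

```text
time: 2.6
eef_pos: [0.4782, -0.1916, 0.4311]
eef_rot: [0.528, 0.471, -0.527, 0.471]
wrist_force: [0.7, 0.5, -0.9]
finger_gap: 0.0002
```

```bash
python3 -c "
from h import *
s=observe();print(s['joint_positions'].round(2) if hasattr(s['joint_positions'],'round') else s['joint_positions'],s['eef_pos'],Ro.from_quat(s['eef_rot']).as_matrix().round(3))"
```

```text
[-0.27  0.28  0.89  1.17 -0.22  1.79  0.43] [ 0.47816208 -0.19157153  0.4311118 ] [[ 0.     0.994 -0.113]
 [ 0.001 -0.113 -0.994]
 [-1.    -0.    -0.001]]
```

Call:
{"api": "play_rows", "payload": {"rows": [[[7.5,0,-13,5.97,-0.65,0,0],[7.5,0,-13,5.97,-0.65,0,0],[7.5,0,-13,5.97,-0.65,0,0],[7.5,0,-13,5.97,-0.65,0,0],[7.5,0,-13,5.97,-0.65,0,0],[7.5,0,-13,5.97,-0.65,0,0],[7.5,0,-13,5.97,-0.65,0,0],[7.5,0,-13,5.97,-0.65,0,0],[7.5,0,-13,5.97,-0.65,0,0],[7.5,0,-13,5.97,-0.65,0,0]]]}}

```text
time: 3.43
eef_pos: [0.5531, -0.1912, 0.3006]
eef_rot: [0.72, 0.644, -0.192, 0.17]
wrist_force: [1.3, -0.0, -0.9]
finger_gap: 0.0
```

```bash
python3 -c "
from h import *
s=observe();print(np.round(s['joint_positions'],2),s['eef_pos'],Ro.from_quat(s['eef_rot']).as_matrix().round(3))"
```

```text
[ 0.61  0.76  0.27  1.11 -0.97  2.02  0.67] [ 0.55313115 -0.19121034  0.30055827] [[ 0.096  0.994 -0.057]
 [ 0.863 -0.112 -0.492]
 [-0.495 -0.002 -0.869]]
```

Call:
{"api": "play_rows", "payload": {"rows": [[[0,2.5,-11.4,0,0,0,0],[0,2.5,-11.4,0,0,0,0],[0,2.5,-11.4,0,0,0,0],[0,2.5,-11.4,0,0,0,0],[0,2.5,-11.4,0,0,0,0],[0,2.5,-11.4,0,0,0,0],[0,2.5,-11.4,0,0,0,0],[0,2.5,-11.4,0,0,0,0],[0,2.5,-11.4,0,0,0,0],[-2,2.5,-11.4,0,0,0,0]]]}}

```text
time: 4.27
eef_pos: [0.5512, -0.1648, 0.1862]
eef_rot: [0.719, 0.645, -0.193, 0.172]
wrist_force: [0.3, 0.3, -0.5]
finger_gap: -0.0002
```

Run:
```python
from h import *
s=observe();print(np.round(s['joint_positions'],2),s['eef_pos'],Ro.from_quat(s['eef_rot']).as_matrix().round(3))
a=optics.grab_frame('side')[130:260,180:310];b=optics.grab_frame('top')[110:240,190:320]
m=np.hstack([cv2.resize(i,(400,400),interpolation=2) for i in(a,b)])
cv2.imwrite('pics/d.png',cv2.convertScaleAbs(m[:,:,::-1],alpha=1.5))
print('tcp px',(proj('side',s['eef_pos'])-[180,130])*400/130,(proj('top',s['eef_pos'])-[190,110])*400/130)
```

```text
[ 0.57  0.82  0.27  1.29 -0.94  1.85  0.85] [ 0.5512233  -0.16476666  0.18624224] [[ 0.094  0.994 -0.056]
 [ 0.861 -0.109 -0.496]
 [-0.499 -0.002 -0.866]]
tcp px [151.08943957  92.48600633] [316.88868918 176.11003183]
```

View pics/d.png

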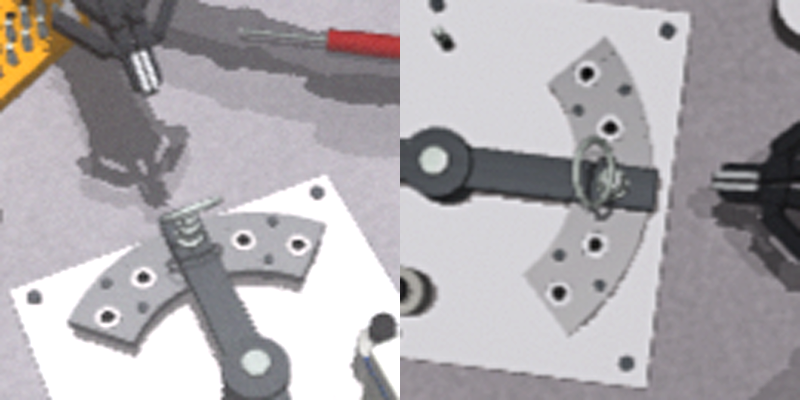

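The crop shows the shut fingertip at side (150,90) and top (712,181), in front of the ring at side (192,209) and top (596,178). Next I check the relative offset.

Run:
```python
from h import *
k=130/400
tip=observe()['eef_pos']; ring=np.array([.562,-.0708,.1315])
st,tt=np.array([149,91])*k+[180,130],np.array([313,181])*k+[190,110]
sr,tr=np.array([192,209.5])*k+[180,130],np.array([196,178])*k+[190,110]
print('tip err',st-proj('side',tip),tt-proj('top',tip),'ring err',sr-proj('side',ring),tr-proj('top',ring))
print(tri(st,tt),tip,tri(sr,tr))
```

```text
tip err [-1.1635898  -0.71899701] [-1.03819781  0.99443428] ring err [-0.31437     0.61123587] [0.96694119 2.75259612]
(array([ 0.55008769, -0.16363054,  0.18812347]), np.float64(0.006568281449662415)) [ 0.55002902 -0.16436352  0.18495057] (array([ 0.55873696, -0.07421568,  0.121554  ]), np.float64(0.004939621632137127))
```

Call:
{"api": "play_rows", "payload": {"rows": [[[1,8.6,-5,0,0,0,0],[1,8.6,-5,0,0,0,0],[1,8.6,-5,0,0,0,0],[1,8.6,-5,0,0,0,0],[1,8.6,-5,0,0,0,0],[1,8.6,-5,0,0,0,0],[1,8.6,-5,0,0,0,0],[1,8.6,-5,0,0,0,0],[1,8.6,-5,0,0,0,0],[1,8.6,-5,0,0,0,0]]]}}

```text
time: 5.2
eef_pos: [0.5611, -0.0784, 0.1368]
eef_rot: [0.719, 0.645, -0.193, 0.172]
wrist_force: [-0.4, -1.0, 0.0]
finger_gap: -0.0003
```

Run:
```python
from h import *
s=observe();print(np.round(s['joint_positions'],2),s['eef_pos'],s['wrist_force'])
a=optics.grab_frame('side')[150:220,205:275];b=optics.grab_frame('top')[130:200,225:295]
m=np.hstack([cv2.resize(i,(400,400),interpolation=2) for i in(a,b)])
cv2.imwrite('pics/e.png',cv2.convertScaleAbs(m[:,:,::-1],alpha=1.5))
```

```text
[ 0.47  0.79  0.24  1.48 -0.97  1.67  0.9 ] [ 0.56110243 -0.07838471  0.1368115 ] [-0.37565533 -0.97556287  0.03557906]
```

View pics/e.png

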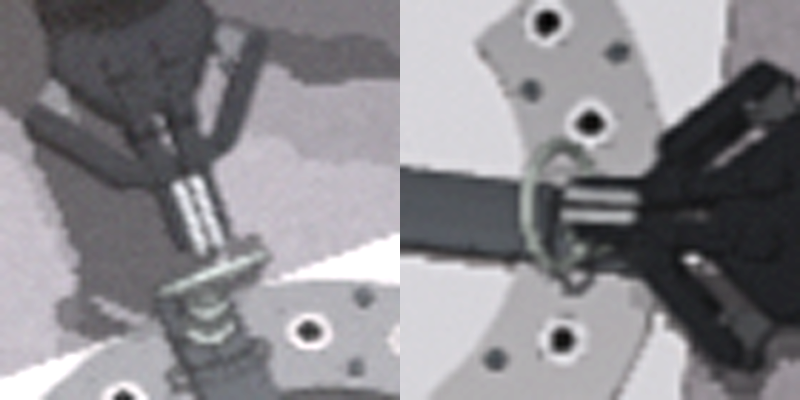

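The fingertip is at the ring's mouth: side finger (207,250) heading to ring bar centre (215,275), top finger row 203 against ring centre about 212. I'll go in with a shift of 2 mm towards −x.

Call:
{"api": "play_rows", "payload": {"rows": [[[-1.5,0,0,0,0,0,0],[0,3,-1.8,0,0,0,0],[0.3,3,-1.8,0,0,0,0],[0.3,3,-1.8,0,0,0,0],[0.3,3,-1.8,0,0,0,0],[0.3,3,-1.8,0,0,0,0],[0.3,3,-1.8,0,0,0,0],[0.3,3,-1.8,0,0,0,0],[0.3,3,-1.8,0,0,0,0],[0,0,0,0,0,0,0]]]}}

```text
time: 6.13
eef_pos: [0.5615, -0.0541, 0.1227]
eef_rot: [0.719, 0.645, -0.193, 0.171]
wrist_force: [-0.1, 0.1, 0.1]
finger_gap: -0.0001
```

Call:
{"api": "play_rows", "payload": {"rows": [[[0,0,1,0,0,0,0],[0,0,1,0,0,0,0],[0,0,1,0,0,0,0],[0,0,1,0,0,0,0],[0,0,1,0,0,0,0],[0,0,1,0,0,0,0],[0,0,1,0,0,0,0],[0,0,1,0,0,0,0],[0,0,1,0,0,0,0],[0,0,0,0,0,0,0]]]}}

```text
time: 6.97
eef_pos: [0.5617, -0.0553, 0.1322]
eef_rot: [0.719, 0.645, -0.193, 0.172]
wrist_force: [-0.5, 0.3, 0.3]
finger_gap: -0.0001
```

Call:
{"api": "play_rows", "payload": {"rows": [[[0,0,1,0,0,0,0],[0,0,1,0,0,0,0],[0,0,1,0,0,0,0],[0,0,1,0,0,0,0],[0,0,1,0,0,0,0],[0,0,0,0,0,0,0],[0,0,0,0,0,0,0],[0,0,0,0,0,0,0],[0,0,0,0,0,0,0],[0,0,0,0,0,0,0]]]}}

```text
time: 7.8
eef_pos: [0.5615, -0.0559, 0.1361]
eef_rot: [0.719, 0.644, -0.194, 0.172]
wrist_force: [1.4, -1.2, -8.9]
finger_gap: 0.0001
```

Call:
{"api": "play_rows", "payload": {"rows": [[[0,0,1.5,0,0,0,0],[0,0,1.5,0,0,0,0],[0,0,1.5,0,0,0,0],[0,0,1.5,0,0,0,0],[0,0,1.5,0,0,0,0],[0,0,1.5,0,0,0,0],[0,0,1.5,0,0,0,0],[0,0,1,0,0,0,0],[0,0,0,0,0,0,0],[0,0,0,0,0,0,0]]]}}

```text
time: 8.63
eef_pos: [0.5614, -0.0557, 0.148]
eef_rot: [0.719, 0.645, -0.194, 0.172]
wrist_force: [0.4, -3.2, -11.1]
finger_gap: -0.0003
```

Run:
```python
from h import *
for i in range(3):
    s=observe();print(s['eef_pos'],s['wrist_force']); a=optics.grab_frame('side')
print(np.round(s['joint_positions'],2))
b=optics.grab_frame('top')
m=np.hstack([cv2.resize(i,(400,400),interpolation=2) for i in(a[150:220,205:275],b[130:200,225:295])])
cv2.imwrite('pics/f.png',cv2.convertScaleAbs(m[:,:,::-1],alpha=1.5))
```

```text
[ 0.56137513 -0.05569326  0.14802129] [  0.37545494  -3.24260898 -11.11721928]
[ 0.56140913 -0.0556681   0.14803297] [ -0.282067   -3.35049   -11.0323924]
[ 0.56140512 -0.05566722  0.14804545] [ -0.09322597  -3.37706993 -10.37782171]
[ 0.44  0.76  0.23  1.52 -0.98  1.65  0.89]
```

View pics/f.png

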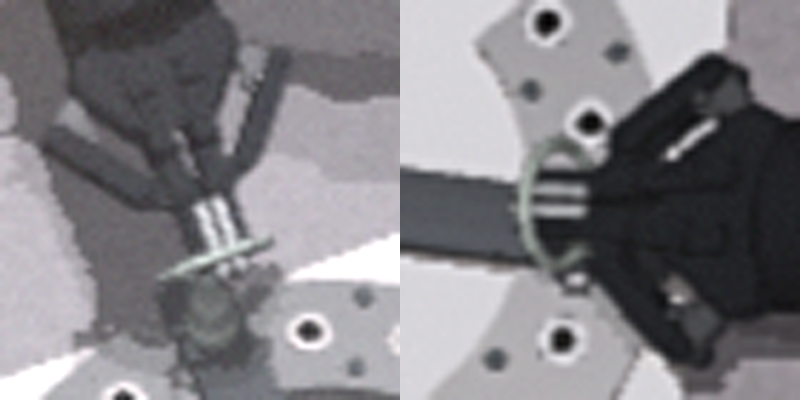

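The finger is through the ring and the ring is raised. The lift works out between 12 and 16 mm. I add 1 mm and swing +20° (ring towards +x, nest towards the laser on the −x side).

Call:
{"api": "play_rows", "payload": {"rows": [[[2.12,-0.22,1,0,0,1,0],[2.12,-0.22,0,0,0,1,0],[2.12,-0.15,0,0,0,1,0],[2.12,-0.15,0,0,0,1,0],[2.13,-0.07,0,0,0,1,0],[2.13,-0.07,0,0,0,1,0],[2.13,0,0,0,0,1,0],[2.13,0,0,0,0,1,0],[2.13,0.08,0,0,0,1,0],[2.13,0.08,0,0,0,1,0]]]}}

```text
time: 9.67
eef_pos: [0.583, -0.0565, 0.1489]
eef_rot: [0.66, 0.706, -0.178, 0.188]
wrist_force: [-1.1, -3.9, -12.0]
finger_gap: 0.0002
```

Run:
```python
from h import *
s=observe();print(np.round(s['joint_positions'],2),s['wrist_force'])
a=optics.grab_frame('side');b=optics.grab_frame('top')
m=np.hstack([cv2.resize(i,(400,400),interpolation=2) for i in(a[170:270,205:305],b[110:210,180:280])])
cv2.imwrite('pics/g.png',cv2.convertScaleAbs(m[:,:,::-1],alpha=1.5))
```

```text
[ 0.41  0.87  0.2   1.29 -0.92  1.78  0.86] [ -1.106302    -3.93007722 -11.98875331]
```

View pics/g.png

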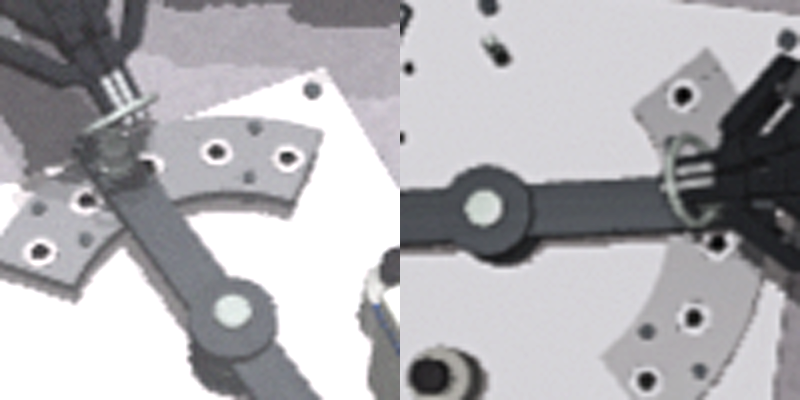

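The arm has left the middle hole (visible at side (150,170), top (717,243)) and is halfway to the next hole. I continue the swing.

Call:
{"api": "play_rows", "payload": {"rows": [[[2.13,0.15,0,0,0,1,0],[2.13,0.15,0,0,0,1,0],[2.12,0.23,0,0,0,1,0],[2.12,0.23,0,0,0,1,0],[2.11,0.3,0,0,0,1,0],[2.11,0.3,0,0,0,1,0],[2.1,0.38,0,0,0,1,0],[2.1,0.38,0,0,0,1,0],[2.09,0.45,0,0,0,1,0],[2.09,0.45,0,0,0,1,0]]]}}

```text
time: 10.6
eef_pos: [0.6041, -0.0536, 0.1489]
eef_rot: [0.596, 0.76, -0.161, 0.203]
wrist_force: [-0.7, -5.7, -11.2]
finger_gap: -0.0003
```

Run:
```python
from h import *
s=observe();print(np.round(s['joint_positions'],2),s['wrist_force'],s['eef_pos'])
R=Ro.from_quat(s['eef_rot']).as_matrix();print('tool az',np.degrees(np.arctan2(-R[0,0],R[1,0])))
a=optics.grab_frame('side');b=optics.grab_frame('top');cv2.imwrite('pics/h_top.png',b[:,:,::-1]);cv2.imwrite('pics/h_side.png',a[:,:,::-1])
# arm centreline direction in top view: dark pixels between pivot and plate
g=cv2.cvtColor(b,cv2.COLOR_RGB2GRAY)
o=cv2.cvtColor(cv2.imread('pics/top0.png'),cv2.COLOR_BGR2GRAY)
for n,im in(('before',o),('now',g)):
  P=[]
  for u in range(214,238):
    col=im[135:185,u].astype(float); d=np.where(col<75)[0]
    if len(d)>8: P.append((u,135+np.median(d)))
  P=np.array(P); W=np.array([plane('top',p,.067)[:2] for p in P]); 
  k=np.polyfit(W[:,1],W[:,0],1);print(n,len(P),'arm yaw',np.degrees(-np.arctan(k[0])),'res',np.abs(np.polyval(k,W[:,1])-W[:,0]).max())
```

```text
[ 0.38  0.98  0.17  1.05 -0.86  1.92  0.83] [ -0.66387792  -5.66374846 -11.22741567] [ 0.60413824 -0.05364257  0.14890903]
tool az 13.920628647088572
before 24 arm yaw -6.268663956310118 res 0.0011509355568088964
now 24 arm yaw 15.103823339566395 res 0.0023613489825583533
```

Call:
{"api": "play_rows", "payload": {"rows": [[[0,0,-1,0,0,0,0],[0,0,-1,0,0,0,0],[0,0,-1,0,0,0,0],[0,0,-1,0,0,0,0],[0,0,-1,0,0,0,0],[0,0,-1,0,0,0,0],[0,0,-1,0,0,0,0],[0,0,-1,0,0,0,0],[0,0,-1,0,0,0,0],[0,0,-1,0,0,0,0]]]}}

```text
time: 11.53
eef_pos: [0.6051, -0.0533, 0.1399]
eef_rot: [0.597, 0.76, -0.16, 0.204]
wrist_force: [2.7, -6.3, -9.1]
finger_gap: 0.0
```

Call:
{"api": "play_rows", "payload": {"rows": [[[0,0,-1,0,0,0,0],[0,0,-1,0,0,0,0],[0,0,-1,0,0,0,0],[0,0,-1,0,0,0,0],[0,0,-1,0,0,0,0],[0,0,-1,0,0,0,0],[0,0,-1.5,0,0,0,0],[0,0,-1.5,0,0,0,0],[0,0,-1.5,0,0,0,0],[0,0,-1.5,0,0,0,0]]]}}

```text
time: 12.37
eef_pos: [0.6048, -0.0501, 0.1311]
eef_rot: [0.596, 0.761, -0.156, 0.202]
wrist_force: [-0.1, 0.3, 0.6]
finger_gap: -0.0001
```

Call:
{"api": "play_rows", "payload": {"rows": [[[0,0,-1,0,0,0,0],[0,0,-1,0,0,0,0],[0,0,-1,0,0,0,0],[0,0,-1,0,0,0,0],[0,0,0,0,0,0,0],[0,0,0,0,0,0,0],[0,0,0,0,0,0,0],[0,0,0,0,0,0,0],[0,0,0,0,0,0,0],[0,0,0,0,0,0,0]]]}}

```text
time: 13.2
eef_pos: [0.604, -0.053, 0.1235]
eef_rot: [0.596, 0.76, -0.16, 0.203]
wrist_force: [-0.3, 0.1, 0.4]
finger_gap: -0.0
```

Run:
```python
from h import *
s=observe();print(np.round(s['joint_positions'],2),s['wrist_force'],s['eef_pos'])
R=Ro.from_quat(s['eef_rot']).as_matrix();print(R[:,0])
a=optics.grab_frame('side');b=optics.grab_frame('top')
m=np.hstack([cv2.resize(i,(400,400),interpolation=2) for i in(a[150:250,205:305],b[110:210,180:280])])
cv2.imwrite('pics/i.png',cv2.convertScaleAbs(m[:,:,::-1],alpha=1.5))
```

```text
[ 0.38  1.01  0.17  1.06 -0.86  1.89  0.86] [-0.26295914  0.05865892  0.4461591 ] [ 0.6040116  -0.05300598  0.12348719]
[-0.20637846  0.84153596 -0.49922456]
```

View pics/i.png

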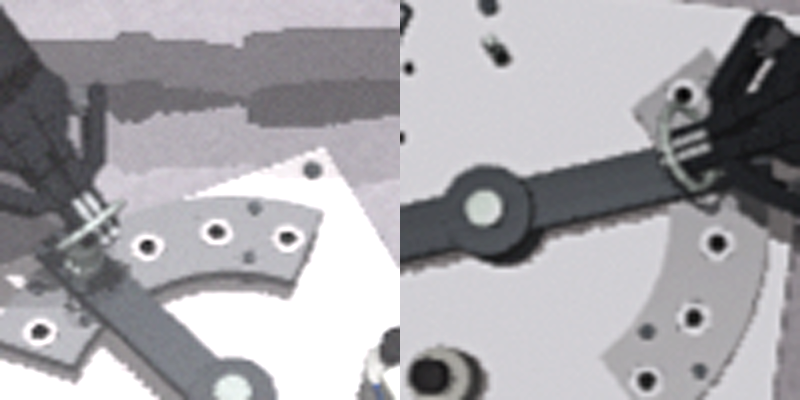

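The arm sits at the hole next to the middle, with three holes free on one side and one on the other. The wrist force is zero, so I back straight out.

Call:
{"api": "play_rows", "payload": {"rows": [[[0.8,-3.4,2,0,0,0,0],[0.8,-3.4,2,0,0,0,0],[0.8,-3.4,2,0,0,0,0],[1.2,-5,3,0,0,0,0],[1.2,-5,3,0,0,0,0],[1.6,-6.7,4,0,0,0,0],[1.6,-6.7,4,0,0,0,0],[2.1,-8.4,5,0,0,0,0],[3.1,-12.6,7.5,0,0,0,0],[3.1,-12.6,7.5,0,0,0,0]]]}}

```text
time: 14.13
eef_pos: [0.6204, -0.1208, 0.1636]
eef_rot: [0.596, 0.76, -0.161, 0.202]
wrist_force: [0.9, 0.7, -0.7]
finger_gap: 0.0
```

Call:
{"api": "play_rows", "payload": {"rows": [[[3.1,-12.6,10,0,0,0,0],[3.1,-12.6,10,0,0,0,0],[3.1,-12.6,10,0,0,0,0],[3.1,-12.6,10,0,0,0,0],[0,-12.6,10,0,0,0,0],[0,-12.6,10,0,0,0,0],[0,-12.6,10,0,0,0,0],[0,-12.6,10,0,0,0,0],[0,0,0,0,0,0,0],[0,0,0,0,0,0,0]]]}}

```text
time: 14.97
eef_pos: [0.6054, -0.1666, 0.2078]
eef_rot: [0.593, 0.762, -0.163, 0.201]
wrist_force: [-0.2, 0.1, -0.1]
finger_gap: -0.0002
```

Run:
```python
from h import *
s=observe();print(s['wrist_force'],s['eef_pos'],np.abs(s['qd']).max())
a=optics.grab_frame('side');b=optics.grab_frame('top')
m=np.hstack([cv2.resize(i,(400,400),interpolation=2) for i in(a[180:340,200:360],b[90:220,160:290])])
cv2.imwrite('pics/j.png',cv2.convertScaleAbs(m[:,:,::-1],alpha=1.5))
# expected positions at yaw 14.15 pin home
p=np.array([.5755,.0655])
for y in(14.15,):
  t=np.radians(y);d=np.array([-np.sin(t),np.cos(t)])
  for h in(0,.01):
    X=np.r_[p-.137*d,.1315+h];print(h,'ring',(proj('side',X)-[200,180])*2.5,(proj('top',X)-[160,90])*400/130+[400,0])
  N=np.r_[p+.2*d,.089];print('nest',N,(proj('side',N)-[200,180])*2.5)
```

```text
[-0.23343482  0.06072768 -0.14781669] [ 0.60538703 -0.16662005  0.20783827] 0.031046633445187242
0 ring [69.86664763 63.92350053] [682.44103734 172.14414525]
0.01 ring [69.23906648 58.72729615] [681.87524885 169.68149169]
nest [0.52660774 0.25943181 0.089     ] [304.89058744 298.82724612]
```

View pics/j.png

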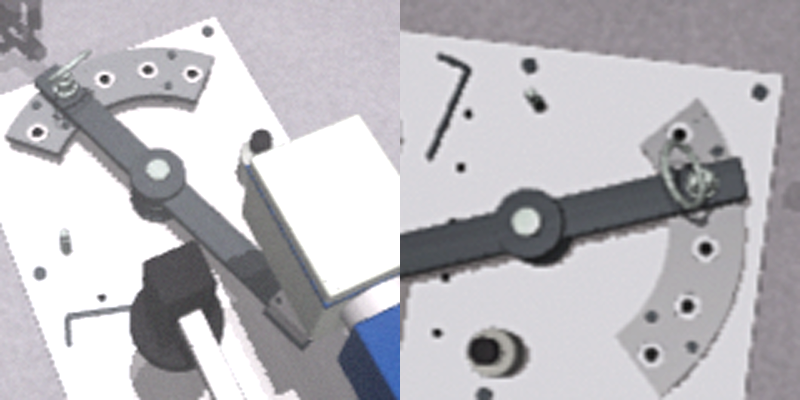

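The last picture shows the arm on the hole under the laser head. The ring is at side (69,68): home predicts row 64, riding on the plate row 59. The blank, bottle and hex key are unmoved.

```bash
python3 -c "
from station import job
print(job.close_job())"
```

```text
the job is handed in; nothing more can be done
None
```

The arm is indexed one hole, +20° anticlockwise, so the nest is under the laser head. The pin has dropped in that hole and the job is handed in at about 15 s.

I put the shut fingertips through the ring and lifted the pin about 13–16 mm, with around 11 N on the wrist. I then swung the arm, lowered until the force was zero, and backed straight out.

**Last checks:**
- **Pin:** The ring still loaded the finger at a tool height of 140 mm, below where a pin riding on the plate would have let go (about 143 mm). In the picture the ring sits at the home height rather than the 10 mm higher riding height.
- **Hole:** Three index holes are free on one side of the arm and one on the other, as they should be.
- **Robot:** The gripper is clear of everything and the wrist force is about zero.

**Less certain:**
- A rough fit of the arm's edge in the picture, taken before lowering, gave about 21° of swing instead of 20°. That was within the scatter of the fit, and the pin dropped in.
- The laser head hides the workpiece from both cameras, so I did not see it directly after the swing. The motion was slow and smooth.
- The spare blank, oil bottle and hex key look unmoved. The screwdriver, tin, caliper and tray were outside my last picture, and I went nowhere near them.

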